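# Clear the sawing board into the scrap bin

## Task

Bring the scrap bin up against the open end of the raised sawing board, square to it and in line with it, while the offcuts still lie on the board. Then clear all three aluminium offcuts (flat plate, square bar, channel) off the board into the bin and leave it standing there at the board's end, with no offcut left propped on the board. Leave the toothed sprocket where it lies on the board, and do not disturb the grease tin and the tape measure.

Things in the scene. Friction and masses are not known exactly. Their poses are not given: they have to be found in the camera images.
- saw_board: Raised plywood sawing board, fixed. Origin on the counter under its centre. Deck 200 mm (x) by 330 mm (y), its surface 75 mm above the counter. An aluminium fence, 12 mm thick, stands 22 mm above the deck along the +x edge (inner face at x = +88 mm). The open end, where offcuts go off into the bin, is the edge at y = -165 mm; the -x and +y edges are also unfenced.
- scrap_bin: Loose open steel bin, 0.5-0.8 kg, outside 200 (x) x 150 (y) x 65 mm high, walls and floor 4 mm. Origin: centre of its underside. Its +y side goes to the board: up against the open end and in line, its origin is at x 0, y -240 mm in the board's frame, same yaw. Level bar handle on its -y side, 12 mm thick, 100 mm long (x), axis at y -115, z 42 mm; can be pinched from above and the bin slid by it.
- plate_offcut_center (a point): Flat aluminium plate offcut, 90 mm (x) by 86 mm (y) by 16 mm thick, about 0.33 kg, lying flat on the deck; two dark drilled spots. Too wide for most grippers: push it. Point at its centre.
- bar_offcut_center (a point): Solid square aluminium bar offcut, 30 mm (x) by 56 mm long (y) by 30 mm high, lying on the deck, 0.13 kg. Point at its centre.
- channel_offcut_center (a point): Aluminium U-channel offcut lying with its open side up, 34 mm wide (x), 50 mm long (y), 28 mm high, walls 5 mm, 0.05 kg; can be gripped across its 34 mm width. Point at half its height, on its centre line.
- good_sprocket_center (a point): Finished sprocket, 72 mm across the teeth, 20 mm high, lying loose on the deck between the +y end and the fence; must stay. Point at its centre, half-way up.
- grease_tin_center (a point): Round grease tin, 73 mm across, 48 mm high, loose on the counter beyond the bin; bystander. Point at its centre.
- tape_measure_center (a point): Tape measure standing on edge, 32 x 80 x 62 mm, loose on the counter left of the board; bystander. Point at half its height.

How it is judged:
By the outcome, as a careful person would: the job done as asked, in the order asked, and still so for the second after the job is handed in, with the robot touching nothing.
It also fails if it takes over 72 s, if anything falls off the work surface, if the arm or the gripper's body presses on something with over 40 N, if the wrist force passes 120 N, or if a joint passes its speed limit or range.

## Robot

A 7-joint arm with a two-finger parallel gripper is mounted at the origin on a cart in front of the work surface, level with it; the furniture and walls round the work are solid. World frame = base frame: x ahead of the robot, y to its left, z up, the work surface at z = 0. Lengths are in m, angles in rad, forces in N, time in s.
With the tool pointing down it reaches from about 0.35 to 0.9 m from the base axis. Payload 8.1 kg.
Tool frame: the origin (TCP) lies at the very end of the fingers, on their centre line; the grasp point (between the pads) lies 19 mm behind it; z points along the fingers, y is the line along which they close (so a half turn about z gives the same grasp; the last joint's range is limited). The gripper opens to 92 mm and grips with 3 to 60 N. Pads are 19 mm wide; open, the fingers measure 130 mm over their backs; the gripper's body (75 mm by 190 mm) begins 47 mm behind the grasp point.
Start: joints at [-1.334, 0.434, 0.025, 1.573, -0.012, 1.134, -0.075], TCP at [0.208, 0.589, 0.227] pointing down, gripper open.
Joint ranges: [-2.62, 2.62], [-0.44, 2.09], [-1.27, 1.32], [0.08, 2.57], [-1.32, 4.46], [0.12, 2], [-2.74, 2.74]. Speed limits (rad/s): [2.22, 2.22, 3.01, 3.01, 3.14, 3.14, 3.14].

## Interface

Orientations are given as a rotation vector (axis times angle).
In Python, from bench import * gives the robot as it stands.
- The arm moves only by the shell command python3 -m handwheel 'ROWS' [OPENING]. ROWS is JSON, a list of rows, each a list of 6 numbers: the shift along the world's x, y, z in cm, then the turn, a rotation vector about the world's x, y, z in rad. A call has 1 to 10 rows; each row shifts and turns the commanded pose from where the row before left it; what a row does not reach is not made up. A row lasts 1/8 s, in which the tool goes at most 62.5 mm and 10.7 degrees, less where a joint would pass 70% of its speed; a pose out of reach is approached as far as the arm can. A call with a gripper value outside its range is refused whole. OPENING is the finger opening in cm, from 0 to 9.18, set as the call begins (- or left out, the last holds). The fingers move at their own pace and stop on an object; the grip force is fixed at half the most. Time passes only in rows, so rows that do not move let the fingers close. It gives the time, the measured TCP pose, the force, the opening and the grip force at its end, in the units of the state.
- state(): the state, without advancing time (a new reading comes with each control period).
- snapshot(name): name is "side" or "top" or "wrist"; returns a dict with "color" (384x512x3 uint8, red, green, blue), "fx", "fy", "cx", "cy" (pixels), "k1" (the pictures are not rectified: a ray, as slopes to the right and down, at radius r is drawn at 1 + k1 r^2 times it, then the intrinsics apply), "R" (3x3) and "t" (3): a world point X has camera coordinates R X + t. Camera axes: x right, y down, z forward; pixel columns grow to the right and rows downward; lengths in m; the calibration is good to about 2 mm. A picture is of the moment at which its call begins. There is no depth.
- sign_off(): hands the job in; it is judged then, once.
The state is a dict: "clock": time; "joints": joint angles; "qvel": joint speeds; "effort": joint torques, N m; "ee_pos": TCP position; "orientation": TCP orientation; "wrist_force": force on the tool from outside, world axes, zero at the start; "moment": the same for the moment, N m; "width": opening from 0.0 (shut) to 1.0 (fully open); "grasp_force": force on a finger pad.
Only numpy, scipy, OpenCV 4.12 (cv2) and the standard library are available. Lean on these libraries where they do the work, as an engineer would, in place of code of your own. Each camera call takes 0.05 s, during which the arm holds its last target. There are 200 camera calls.

## Working session

There is one attempt and no reset: what is moved stays moved. The work goes in short steps, Python scripts to look and compute and a shell command to move; the robot and the scene stay as the last step left them, time stands still between calls to the robot, and variables do not carry over. Pictures are saved under pics/ and viewed, at most 10 in all, crops included, and the job is handed in when it is done.

```bash
mkdir -p pics; cat > h.py <<'E'
from bench import *
import numpy as np, cv2
def snap(n,f):
    s=snapshot(n); cv2.imwrite('pics/'+f,s['color'][:,:,::-1]); np.savez('pics/'+f[:-4]+'.npz',**s); return s
def ray(s,u,v):
    K=np.array([[s['fx'],0,s['cx']],[0,s['fy'],s['cy']],[0,0,1.]])
    p=cv2.undistortPoints(np.array([[[u,v]]],float),K,np.array([float(s['k1']),0,0,0]))[0,0]
    R=np.array(s['R']);t=np.array(s['t'])
    return -R.T@t, R.T@np.array([p[0],p[1],1])
def at(s,u,v,z):
    c,d=ray(s,u,v); return (c+d*(z-c[2])/d[2]).round(4)
def load(f): return dict(np.load('pics/'+f+'.npz'))
E
python3 - <<'E'
from h import *
for n in('top','side'): s=snap(n,n+'1.png'); print(n,s['k1'],-s['R'].T@s['t'])
a,b=cv2.imread('pics/top1.png'),cv2.imread('pics/side1.png')
for n,i in(('top',a),('side',b)): cv2.imwrite(f'pics/{n}1b.png',cv2.resize(i,(800,600),interpolation=cv2.INTER_CUBIC))
print(state())
E
```

```text
top -0.0814484631018762 [0.03498849 0.16912927 1.50387726]
side -0.061695414869075496 [ 0.2053904  -1.49531758  1.01243373]
{'clock': 0.1, 'joints': array([-1.3336061 ,  0.43513984,  0.0250052 ,  1.57398298, -0.01157465,
        1.13400718, -0.07509864]), 'qvel': array([ 0.00025474, -0.00090273,  0.00126625, -0.00206816,  0.00106095,
        0.00020662,  0.00152855]), 'effort': array([ 2.85862232e-03, -6.69126391e+01,  9.87810753e-01, -3.15145969e+01,
       -6.06113579e-02,  3.74983402e-02,  1.36977951e-04]), 'ee_pos': array([0.20823114, 0.58881669, 0.22604114]), 'orientation': array([-5.31297462e-01, -3.09626569e+00,  2.18510048e-03]), 'wrist_force': array([-0.22811677, -1.22971467,  0.82960179]), 'moment': array([-0.01118065, -0.00731885,  0.00678904]), 'grasp_force': 0.0, 'width': 1.002728032331376}
```

View pics/top1b.png

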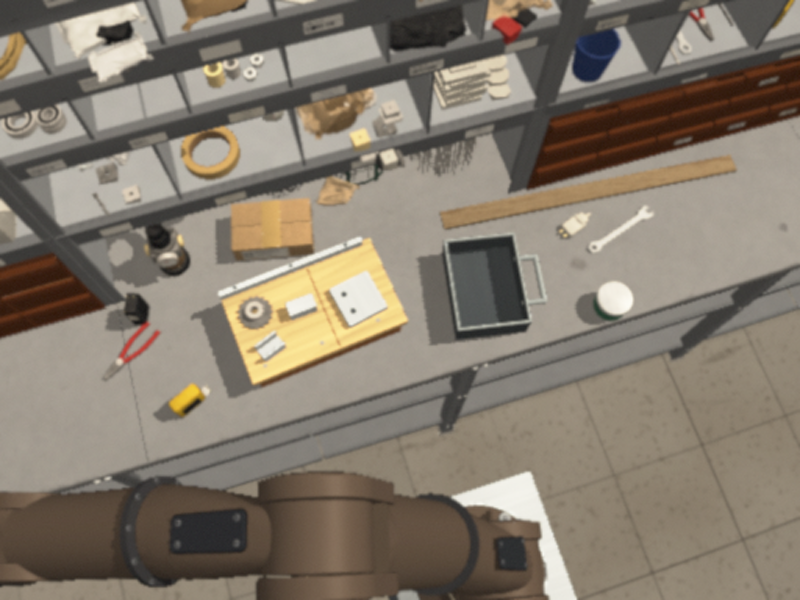

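View pics/side1b.png

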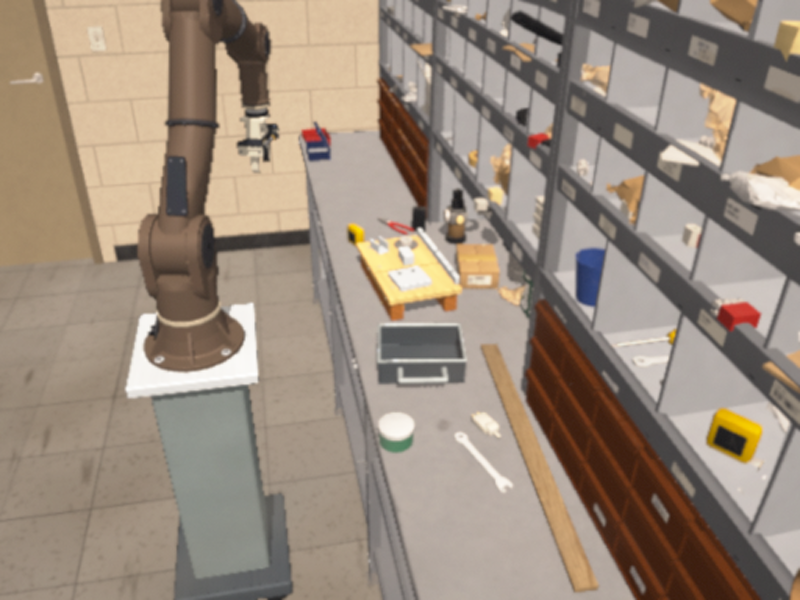

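Top view (800×600): board corners near (220,297), (365,240), (406,320), (253,381). The bin spans (445–530, 235–337) with its handle at (540,278), and the tin is at (614,300). The sprocket is at (254,310), bar (301,305), channel (268,346), plate (358,298) and tape (186,400). I'll enlarge this area.

```bash
python3 - <<'E'
import cv2
i=cv2.imread('pics/top1.png')[140:260,130:390]
cv2.imwrite('pics/c1.png',cv2.resize(i,None,fx=3,fy=3,interpolation=cv2.INTER_CUBIC))
E
```

```text
(no output)
```

View pics/c1.png

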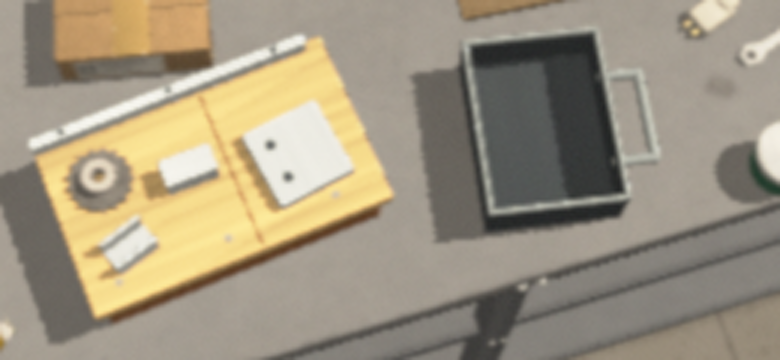

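The crop (3×, offset 130,140) shows these positions:
- **Deck corners:** open end (323,38) and (392,195), then (98,318).
- **Bin:** rim (464,42), (600,32), (628,198), (490,213); handle bar (642,70)–(658,160).
- **Plate top:** (244,136), (315,101), (353,166), (282,206).
- **Bar top:** (160,161), (208,145), (217,170), (168,189).
- **Channel:** about (129,244). **Sprocket:** about (98,177).

```bash
python3 - <<'E'
from h import *
s=load('top1')
P=lambda x,y,z: at(s,130+x/3-.33,140+y/3-.33,z)
def show(n,pts,z):
    a=np.array([P(*p,z)[:2] for p in pts]); print(n,a.tolist(),'c',a.mean(0).round(4),'len',np.linalg.norm(np.roll(a,-1,0)-a,axis=1).round(3),'ang',np.degrees(np.arctan2(*(np.roll(a,-1,0)-a).T[::-1])).round(1))
show('board',[(323,38),(392,195),(98,318)],.075)
show('bin',[(464,42),(600,32),(628,198),(490,213)],.065)
show('handle',[(642,70),(658,160)],.048)
show('plate',[(244,136),(315,101),(353,166),(282,206)],.091)
show('bar',[(160,161),(208,145),(217,170),(168,189)],.105)
show('chan',[(98,244),(140,217),(158,242),(115,272)],.1)
show('spr',[(98,177)],.095)
show('fence top inner',[(36,150),(306,45)],.097)
show('tin',[(800-20,155)],.048)
print(at(s,614*.64,300*.64,.048),at(s,186*.64,400*.64,.062))
E
```

```text
board [[0.6874, -0.0001], [0.4937, -0.0167], [0.4561, 0.3073]] c [0.5457 0.0968] len [0.194 0.326 0.385] ang [-175.1   96.6  -53. ]
bin [[0.642, -0.1471], [0.6096, -0.2941], [0.4203, -0.2541], [0.4477, -0.1098]] c [ 0.5299 -0.2013] len [0.151 0.193 0.147 0.198] ang [-102.4  168.1   79.2  -10.9]
handle [[0.5595, -0.3276], [0.4556, -0.3056]] c [ 0.5075 -0.3166] len [0.106 0.106] ang [168. -12.]
plate [[0.5964, 0.1133], [0.6124, 0.031], [0.5308, 0.0143], [0.5106, 0.0969]] c [0.5626 0.0639] len [0.084 0.083 0.085 0.087] ang [ -79.  -168.4  103.7   10.8]
bar [[0.5897, 0.2039], [0.5922, 0.1521], [0.5629, 0.1504], [0.5578, 0.2037]] c [0.5756 0.1775] len [0.052 0.029 0.054 0.032] ang [ -87.2 -176.7   95.5    0.4]
chan [[0.5235, 0.2866], [0.5388, 0.2388], [0.5076, 0.2279], [0.4898, 0.2772]] c [0.5149 0.2576] len [0.05  0.033 0.052 0.035] ang [ -72.3 -160.7  109.9   15.6]
spr [[0.5956, 0.2699]] c [0.5956 0.2699] len [0.] ang [0.]
fence top inner [[0.6429, 0.3247], [0.6749, 0.0222]] c [0.6589 0.1734] len [0.304 0.304] ang [-84.  96.]
tin [[0.4216, -0.435]] c [ 0.4216 -0.435 ] len [0.] ang [0.]
[ 0.4163 -0.4444  0.048 ] [0.4672 0.4431 0.062 ]
```

Everything fits the given sizes. Board yaw is about 6° with its centre at (0.573,0.156). Bin yaw is about −11.5° at (0.530,−0.201), with the handle at (0.507,−0.315). The handle has to move by (+0.10,+0.118) and turn +17.5°. I'm heading to the handle now.

```bash
python3 -m handwheel '[[5,-5.5,0,0,0,0],[5,-5.5,0,0,0,0],[5,-5.5,0,0,0,0],[5,-5.5,0,0,0,0],[0.7,-5,0,0,0,0],[0.7,-5,0,0,0,0],[0.7,-5,0,0,0,0],[0.7,-5,0,0,0,0],[0.7,-5,0,0,0,0],[0.7,-5,0,0,0,0]]' 2.8; python3 -c "
from bench import *;print(state()['joints'])"
```

```text
clock: 1.35
ee_pos: [0.4184, 0.1026, 0.2267]
orientation: [-0.531, -3.096, -0.0]
wrist_force: [0.6, 0.9, -0.0]
width: 0.303
grasp_force: 0.0
[-0.59427615  0.10908184  0.25470464  2.03253126 -0.03261566  1.00369179
  0.90746188]
```

```bash
python3 -m handwheel '[[0.8,-5.5,0,0,0,0.03],[0.8,-5.5,0,0,0,0.03],[0.8,-5.5,0,0,0,0.03],[0.8,-5.5,-1,0,0,0.03],[0.8,-5.5,-1,0,0,0.018],[0.8,-5.5,-1,0,0,0],[0.8,-5.5,-1,0,0,0],[0,0,-2,0,0,0],[0,0,0,0,0,0],[0,0,0,0,0,0]]' 2.8; python3 - <<'E'
from h import *
s=snap('wrist','w1.png'); st=state(); print(st['joints'],st['ee_pos'])
i=cv2.imread('pics/w1.png'); cv2.imwrite('pics/w1.png',i)
E
```

```text
clock: 2.6
ee_pos: [0.4747, -0.28, 0.1671]
orientation: [0.315, 3.126, 0.001]
wrist_force: [0.3, 0.0, 0.5]
width: 0.304
grasp_force: 0.0
[ 0.07216415  0.3955616   0.49239129  1.86027488 -0.22808198  0.94065833
  2.03799742] [ 0.47500304 -0.27998402  0.16742199]
```

View pics/w1.png

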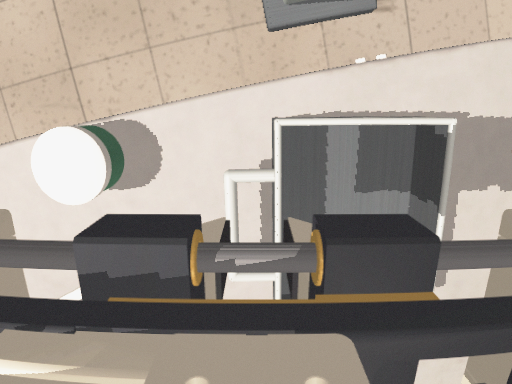

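The wrist view shows the handle bar running from (231,173) to (235,278), with the bin's near rim at u≈278. The bar is parallel to the pads' faces. I'll measure it.

```bash
python3 - <<'E'
from h import *
s=load('w1')
a,b=at(s,231,173,.048),at(s,235,278,.048); print(a,b,(a+b)/2,np.degrees(np.arctan2(*(a-b)[1::-1])))
a,b,c=at(s,278,121,.065),at(s,280,240,.065),at(s,452,121,.065); print(a,b,c,np.degrees(np.arctan2(*(a-b)[1::-1])),np.degrees(np.arctan2(*(c-a)[1::-1])),np.linalg.norm(c-a))
E
```

```text
[ 0.4599 -0.2993  0.048 ] [ 0.5615 -0.318   0.048 ] [ 0.5107  -0.30865  0.048  ] 169.57113688613637
[ 0.423  -0.2514  0.065 ] [ 0.5236 -0.2682  0.065 ] [ 0.4496 -0.1094  0.065 ] 170.5192071996055 79.3900897325974 0.1444699276666255
```

```bash
python3 -m handwheel '[[1.7,-1.6,0,0,0,0],[1.7,-1.6,-3,0,0,0],[0,0,-3,0,0,0],[0,0,-3,0,0,0],[0,0,-2,0,0,0],[0,0,0,0,0,0],[0,0,0,0,0,0]]' 2.8; python3 -m handwheel '[[0,0,-1.5,0,0,0],[0,0,-1.5,0,0,0],[0,0,0,0,0,0]]'
```

```text
clock: 3.52
ee_pos: [0.5093, -0.3127, 0.058]
orientation: [0.315, 3.124, -0.001]
wrist_force: [-0.1, 0.2, 0.1]
width: 0.306
grasp_force: 0.0
clock: 3.9
ee_pos: [0.5075, -0.3121, 0.0252]
orientation: [-0.316, -3.123, -0.002]
wrist_force: [-0.3, -0.2, 0.3]
width: 0.305
grasp_force: 0.0
```

```bash
python3 -m handwheel '[[0,0,0,0,0,0],[0,0,0,0,0,0],[0,0,0,0,0,0],[0,0,0,0,0,0]]' 0.6; python3 -m handwheel '[[0,0,0,0,0,0],[0,0,0,0,0,0]]'
```

```text
clock: 4.4
ee_pos: [0.5087, -0.3125, 0.0269]
orientation: [0.316, 3.125, 0.0]
wrist_force: [0.3, 2.0, 1.0]
width: 0.115
grasp_force: 30.0
clock: 4.65
ee_pos: [0.5087, -0.3125, 0.0269]
orientation: [0.316, 3.125, 0.0]
wrist_force: [-0.5, 3.2, 2.8]
width: 0.12
grasp_force: 30.0
```

```bash
python3 -m handwheel '[[0.5,0.4,0,0,0,0.03],[1,0.9,0,0,0,0.03],[1,0.9,0,0,0,0.03],[1.1,1,0,0,0,0.03],[1.1,1,0,0,0,0.03],[1.1,1,0,0,0,0.03],[1.1,1,0,0,0,0.03],[1.1,1,0,0,0,0.03],[1.1,1,0,0,0,0.03],[0.6,0.6,0,0,0,0.035]]'; python3 -m handwheel '[[0.6,0.6,0,0,0,0],[0,0,0,0,0,0],[0,0,0,0,0,0]]'
python3 - <<'E'
from h import *
s=snap('top','t2.png');i=cv2.imread('pics/t2.png')[140:260,130:390]
cv2.imwrite('pics/t2c.png',cv2.resize(i,None,fx=3,fy=3,interpolation=cv2.INTER_CUBIC))
E
```

```text
clock: 5.9
ee_pos: [0.5961, -0.2336, 0.0264]
orientation: [0.152, -3.123, 0.012]
wrist_force: [-36.3, -28.3, 17.3]
width: 0.122
grasp_force: 30.1
clock: 6.28
ee_pos: [0.6008, -0.2272, 0.0255]
orientation: [0.149, -3.122, 0.009]
wrist_force: [-30.5, -20.8, 13.2]
width: 0.121
grasp_force: 30.2
```

View pics/t2c.png

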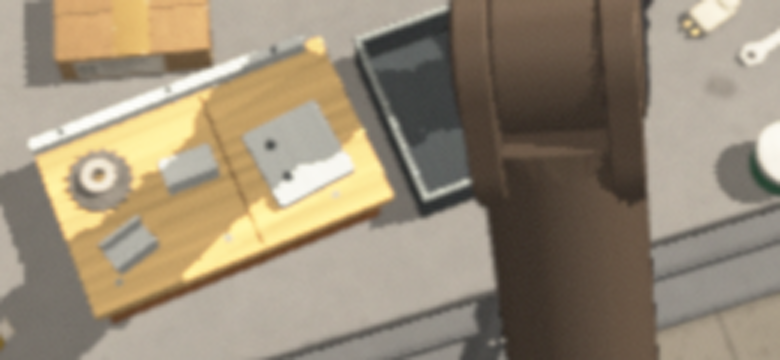

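The front rim runs from (358,40) to (425,200), almost parallel to the deck edge (323,38)–(392,195) with a gap of about 3 cm. The 37 N wrist force is suspicious, since the wooden plank near the bin's far corner may be in the way. I'll check with numbers and a side view.

```bash
python3 - <<'E'
from h import *
s=load('top1')
for p in ((441,213),(445,227),(735,170),(733,158)): print('plank',at(s,p[0]*.64,p[1]*.64,.02))
s=load('t2'); P=lambda x,y,z: at(s,130+x/3-.33,140+y/3-.33,z)
a,b=P(358,40,.065),P(425,200,.065); print('rim',a,b,np.linalg.norm(a-b),np.degrees(np.arctan2(*(a-b)[1::-1])))
s=snap('side','s2.png'); i=cv2.imread('pics/s2.png')[130:290,210:410]
cv2.imwrite('pics/s2c.png',cv2.resize(i,None,fx=3.7,fy=3.7,interpolation=cv2.INTER_CUBIC))
st=state();print(st['wrist_force'],st['moment'],st['joints'])
E
```

```text
plank [ 0.7253 -0.1712  0.02  ]
plank [ 0.6904 -0.1686  0.02  ]
plank [ 0.6339 -0.856   0.02  ]
plank [ 0.6641 -0.8664  0.02  ]
rim [ 0.6784 -0.0371  0.065 ] [ 0.4815 -0.0493  0.065 ] 0.19727759629516983 3.5455360395167275
[-29.93348333 -21.49964471  13.20500333] [-4.50354698  6.51249211 -0.11901135] [ 0.05200067  0.69955249  0.33922479  1.72383242 -0.29289418  0.78239404
  2.19513113]
```

View pics/s2c.png

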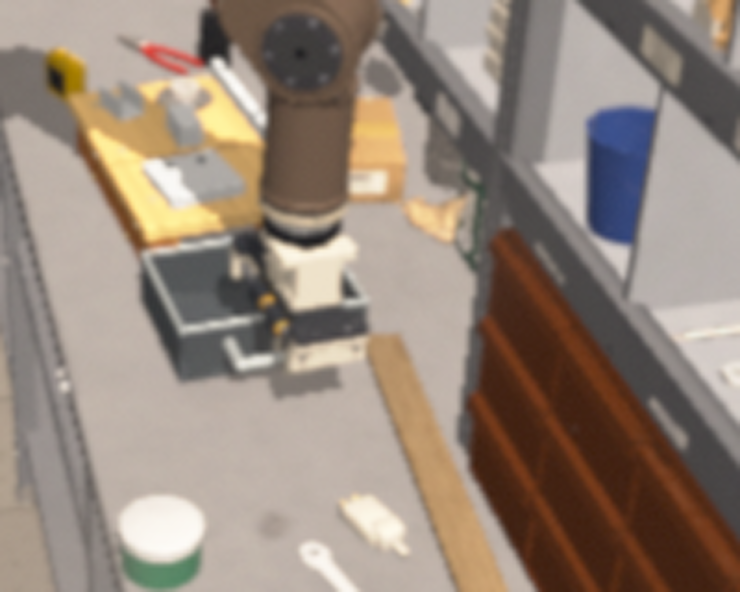

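The bin's far rear corner (about 0.69,−0.185) is touching the end of the plank (near corner 0.690,−0.169). The target pose puts that corner at (0.706,−0.147), past the plank. So I'll back off in −x, go forward in y, then slide in +x.

```bash
python3 -m handwheel '[[-1,-0.5,0,0,0,0],[-1,0,0,0,0,0],[-1,0,0,0,0,0],[-0.5,0,0,0,0,0],[0,0,0,0,0,0],[0,0,0,0,0,0]]'; python3 -m handwheel '[[0,0.5,0,0,0,0.01],[0,0.6,0,0,0,0],[0,0.6,0,0,0,0],[0,0,0,0,0,0],[0,0,0,0,0,0]]'
```

```text
clock: 7.12
ee_pos: [0.5768, -0.223, 0.0267]
orientation: [0.163, -3.137, -0.001]
wrist_force: [0.1, 1.6, -1.8]
width: 0.12
grasp_force: 30.1
clock: 7.75
ee_pos: [0.5762, -0.2058, 0.0265]
orientation: [0.179, -3.136, -0.002]
wrist_force: [-0.6, 1.7, -3.0]
width: 0.119
grasp_force: 30.0
```

```bash
python3 -m handwheel '[[0.7,0.05,0,0,0,0],[0.9,0.1,0,0,0,0],[0.9,0.1,0,0,0,0],[0.7,0.1,0,0,0,0],[0,0,0,0,0,0],[0,0,0,0,0,0]]'
python3 - <<'E'
from h import *
s=snap('top','t3.png');i=cv2.imread('pics/t3.png')[140:220,200:310]
cv2.imwrite('pics/t3c.png',cv2.resize(i,None,fx=7,fy=7,interpolation=cv2.INTER_CUBIC))
E
```

```text
clock: 8.5
ee_pos: [0.6085, -0.2032, 0.0267]
orientation: [-0.177, 3.137, 0.0]
wrist_force: [-0.1, 0.2, -2.2]
width: 0.12
grasp_force: 30.1
```

View pics/t3c.png

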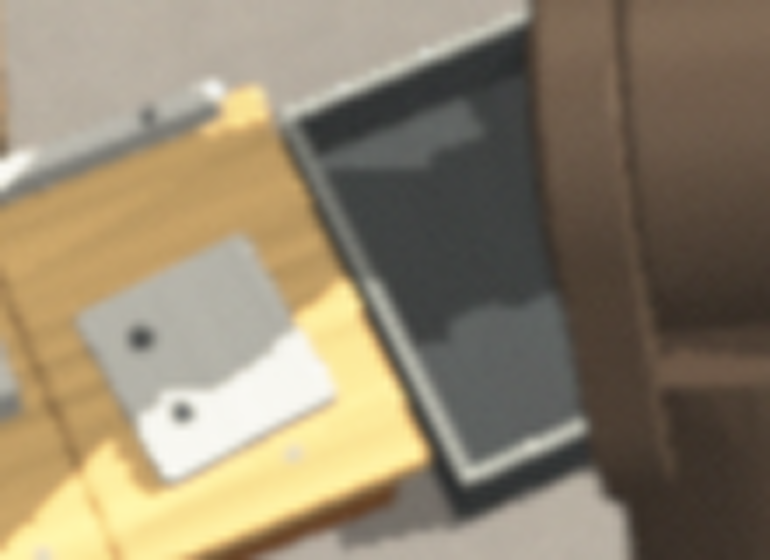

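The deck end edge runs (262,88)–(432,455) and the bin rim's outer edge (283,115)–(465,485) in the crop (7×, offset 200,140). There's still a small gap.

```bash
python3 - <<'E'
from h import *
s=load('t3'); P=lambda x,y,z: at(s,200+x/7-.43,140+y/7-.43,z)
a,b=P(263,87,.075),P(432,455,.075); c,d=P(283,115,.065),P(463,485,.065)
for n,p,q in(('deck',a,b),('rim',c,d)): print(n,p,q,(p+q)/2,np.linalg.norm(p-q),np.degrees(np.arctan2(*(p-q)[1::-1])))
th=np.radians(6); ex=np.array([np.cos(th),np.sin(th)]); ey=np.array([-ex[1],ex[0]])
D=((c+d)-(a+b))[:2]/2; print('bin front mid rel deck mid, board x,y',D@ex,D@ey)
E
```

```text
deck [6.888e-01 2.000e-04 7.500e-02] [ 0.4932 -0.0196  0.075 ] [ 0.591  -0.0097  0.075 ] 0.19659959308197966 5.780190163109492
rim [ 0.6768 -0.0057  0.065 ] [ 0.4787 -0.0299  0.065 ] [ 0.57775 -0.0178   0.065  ] 0.19957266846940735 6.964773753769303
bin front mid rel deck mid, board x,y -0.014024095666097598 -0.006670625214186605
```

```bash
python3 -m handwheel '[[0.7,0.2,0,0,0,-0.01],[0.65,0.2,0,0,0,-0.01],[0,0,0,0,0,0],[0,0.4,0,0,0,0],[0,0.3,0,0,0,0],[0,0.1,0,0,0,0],[0,0,0,0,0,0]]';  python3 -m handwheel '[[0,0.2,0,0,0,0],[0,0.2,0,0,0,0],[0,0,0,0,0,0]]'
```

```text
clock: 9.43
ee_pos: [0.6226, -0.193, 0.0272]
orientation: [-0.145, 3.136, -0.004]
wrist_force: [1.7, -5.9, -2.9]
width: 0.122
grasp_force: 30.1
clock: 9.8
ee_pos: [0.6226, -0.193, 0.0277]
orientation: [-0.14, 3.135, -0.011]
wrist_force: [2.1, -14.6, -3.7]
width: 0.119
grasp_force: 30.1
```

Contact is firm: 15 N with no further motion. I'll relax, release, rise and check.

```bash
python3 -m handwheel '[[0,-0.3,0,0,0,0],[0,0,0,0,0,0]]'; python3 -m handwheel '[[0,0,0,0,0,0],[0,0,0,0,0,0],[0,0,0,0,0,0],[0,0,2,0,0,0],[0,0,4,0,0,0],[0,0,5,0,0,0],[0,0,5,0,0,0],[-5,0,3,0,0,0],[-5,0,0,0,0,0],[0,0,0,0,0,0]]' 2.6; python3 -m handwheel '[[-4,-3,0,0,0,0],[-4,-4,0,0,0,0],[0,-5,0,0,0,0],[0,-5,0,0,0,0],[0,0,0,0,0,0]]'
python3 - <<'E'
from h import *
s=snap('top','t4.png');i=cv2.imread('pics/t4.png')[140:235,130:325]
cv2.imwrite('pics/t4c.png',cv2.resize(i,None,fx=4,fy=4,interpolation=cv2.INTER_CUBIC)); print(state()['ee_pos'],state()['joints'])
E
```

```text
clock: 10.05
ee_pos: [0.6226, -0.193, 0.0274]
orientation: [-0.143, 3.136, -0.005]
wrist_force: [2.2, -7.2, -3.0]
width: 0.119
grasp_force: 30.1
clock: 11.3
ee_pos: [0.5184, -0.1908, 0.2186]
orientation: [-0.142, 3.138, 0.002]
wrist_force: [1.0, 0.1, 1.0]
width: 0.283
grasp_force: 0.0
clock: 11.92
ee_pos: [0.4413, -0.3647, 0.2178]
orientation: [-0.138, 3.138, -0.005]
wrist_force: [-0.5, 0.9, 0.1]
width: 0.282
grasp_force: 0.0
[ 0.44189158 -0.36211612  0.2174213 ] [ 0.22678759  0.37405784  0.50040921  1.75093772 -0.2009374   1.06662576
  2.45648626]
```

View pics/t4c.png

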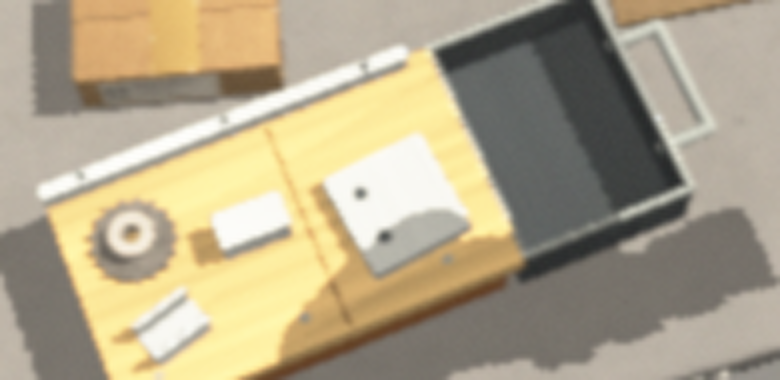

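The bin sits flush. Rim corners are front (435,48)/(522,262) and rear (690,187), handle bar (658,27)–(713,128). Crop is 4×, offset (130,140).

```bash
python3 - <<'E'
from h import *
s=load('t4'); P=lambda x,y,z: at(s,130+x/4-.37,140+y/4-.37,z)[:2]
th=np.radians(6); ex=np.array([np.cos(th),np.sin(th)]); ey=np.array([-ex[1],ex[0]]); C=np.array([.5735,.1555])
def show(n,pts,z):
    a=np.array([P(*p,z) for p in pts]);b=(a-C)@np.c_[ex,ey]
    print(n,a.mean(0).round(3),'board frame',b.mean(0).round(3),b.round(3).tolist())
show('rim',[(522,262),(690,187)],.065); show('handle',[(658,27),(713,128)],.048)
show('plate',[(325,183),(415,135),(469,218),(378,275)],.091)
show('bar',[(212,213),(277,192),(291,222),(225,250)],.105)
show('chan',[(136,325),(182,290),(210,322),(160,360)],.103)
show('spr',[(131,234)],.095); show('deck',[(430,48),(523,255)],.075)
E
```

```text
rim [ 0.506 -0.091] board frame [-0.093 -0.238] [[-0.095, -0.163], [-0.09, -0.312]]
handle [ 0.615 -0.197] board frame [ 0.004 -0.355] [[0.055, -0.354], [-0.046, -0.356]]
plate [0.563 0.065] board frame [-0.02  -0.089] [[0.017, -0.044], [0.027, -0.124], [-0.054, -0.136], [-0.069, -0.053]]
bar [0.578 0.177] board frame [0.006 0.021] [[0.023, 0.047], [0.02, -0.005], [-0.008, -0.006], [-0.009, 0.048]]
chan [0.514 0.256] board frame [-0.048  0.106] [[-0.038, 0.132], [-0.026, 0.09], [-0.058, 0.079], [-0.071, 0.124]]
spr [0.597 0.269] board frame [0.035 0.111] [[0.035, 0.111]]
deck [ 0.594 -0.009] board frame [ 0.003 -0.166] [[0.1, -0.167], [-0.093, -0.165]]
```

Relative to the deck's own measured edges, the bin is in line within about 2 mm and touching. Next is the plate: go behind it with the fingers side by side along board x, and push it off.

```bash
python3 -m handwheel '[[1,4,0,0,0,-0.16],[1,5,0,0,0,-0.16],[1.1,5,0,0,0,-0.16],[1.1,5,0,0,0,-0.16],[1.1,5,0,0,0,-0.16],[1.1,5,0,0,0,-0.16],[1.1,5,0,0,0,-0.16],[1.1,5,0,0,0,-0.16],[1.2,5,0,0,0,-0.16],[1.2,4.5,0,0,0,-0.11]]' 3; python3 -m handwheel '[[0,0,0,0,0,0],[0,0,0,0,0,0]]'
```

```text
clock: 13.22
ee_pos: [0.5515, 0.1288, 0.2173]
orientation: [-2.092, -2.342, -0.002]
wrist_force: [1.7, -0.5, 0.1]
width: 0.324
grasp_force: 0.0
clock: 13.48
ee_pos: [0.5515, 0.1255, 0.2169]
orientation: [-2.088, -2.347, 0.0]
wrist_force: [0.1, -1.2, -0.1]
width: 0.328
grasp_force: 0.0
```

```bash
python3 -m handwheel '[[0,0,-4,0,0,0],[0,0,-4,0,0,0],[0,0,-3,0,0,0],[0,0,-1.5,0,0,0],[0,0,-1,0,0,0],[0,0,0,0,0,0],[0,0,0,0,0,0]]'; python3 - <<'E'
from h import *
s=snap('wrist','w5.png')
E
```

```text
clock: 14.35
ee_pos: [0.5526, 0.1248, 0.0826]
orientation: [2.091, 2.344, 0.002]
wrist_force: [-0.6, 0.4, 0.8]
width: 0.325
grasp_force: 0.0
```

View pics/w5.png

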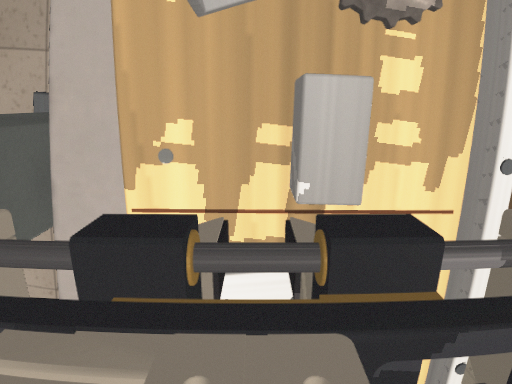

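The fingers sit cleanly between the bar (bottom edge at v≈203) and the plate. Pushing along −y of the board.

```bash
python3 -m handwheel '[[0.06,-0.6,-0.2,0,0,0],[0.12,-1.1,0,0,0,0],[0.12,-1.2,0,0,0,0],[0.12,-1.2,0,0,0,0],[0.12,-1.2,0,0,0,0],[0.12,-1.2,0,0,0,0],[0.12,-1.2,0,0,0,0],[0.12,-1.2,0,0,0,0],[0.12,-1.2,0,0,0,0],[0.12,-1.2,0,0,0,0]]'; python3 -m handwheel '[[0.12,-1.2,0,0,0,0],[0.12,-1.2,0,0,0,0],[0.12,-1.2,0,0,0,0],[0.05,-0.5,0,0,0,0],[0,0,0,0,0,0],[0,0,0,0,0,0]]'
```

```text
clock: 15.65
ee_pos: [0.5633, 0.0102, 0.0796]
orientation: [2.092, 2.343, -0.001]
wrist_force: [0.4, -0.4, 0.5]
width: 0.325
grasp_force: 0.0
clock: 16.4
ee_pos: [0.5681, -0.0251, 0.0857]
orientation: [-2.085, -2.343, -0.013]
wrist_force: [-25.9, 17.8, 82.3]
width: 0.325
grasp_force: 42.3
```

```bash
python3 -m handwheel '[[0,0,1.5,0,0,0],[0,0,1.5,0,0,0],[0,0,0,0,0,0]]'; python3 - <<'E'
from h import *
s=snap('wrist','w6.png');t=snap('side','s6.png')
a=cv2.imread('pics/w6.png'); b=cv2.imread('pics/s6.png')[130:290,210:350]
b=cv2.resize(b,(336,384),interpolation=cv2.INTER_CUBIC); a=a[:, :460]
cv2.imwrite('pics/m6.png',np.hstack([a,b]))
E
```

```text
clock: 16.77
ee_pos: [0.5682, -0.0298, 0.1106]
orientation: [2.091, 2.343, 0.001]
wrist_force: [0.5, -0.0, -0.2]
width: 0.326
grasp_force: 0.0
```

View pics/m6.png

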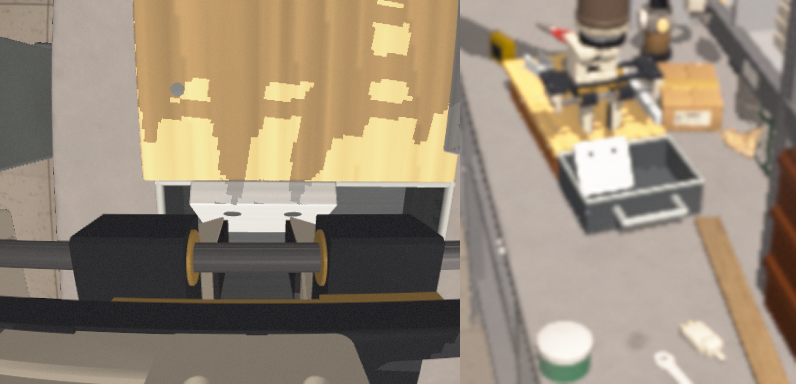

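The plate stands steeply in the bin, leaning on the deck's end. Its top edge face spans v≈182–205, u≈190–336 in the wrist image. It has to be tipped flat toward the handle side. I'll get its heights from its known 90 mm width.

```bash
python3 - <<'E'
from h import *
from scipy.optimize import brentq
s=load('w6'); th=np.radians(6); ex=np.array([np.cos(th),np.sin(th)]); ey=np.array([-ex[1],ex[0]]); C=np.array([.5735,.1555])
bf=lambda p:((p[:2]-C)@np.c_[ex,ey]).round(3)
for v,l,r in((182,190.5,336),(205,190.5,336.5)):
    f=lambda z:np.linalg.norm(at(s,l,v,z)-at(s,r,v,z))-.09
    z=brentq(f,0,.2); print(v,'z',round(z,4),bf(at(s,l,v,z)),bf(at(s,r,v,z)))
for z in(.075,.085,.095): print(z,[bf(at(s,263,v,z)) for v in(182,205,213,232)])
print('deck',bf(at(s,170,180,.075)),'holes',[bf(at(s,u,213,.08)) for u in(232,292)])
g=cv2.cvtColor(s['color'],cv2.COLOR_RGB2GRAY); print(g[170:240:2,263].tolist()); print(g[195,180:345:3].tolist())
print(bf(state()['ee_pos']))
E
```

```text
182 z 0.076 [-0.065 -0.162] [ 0.025 -0.161]
205 z 0.08 [-0.065 -0.176] [ 0.025 -0.175]
0.075 [array([-0.02 , -0.162]), array([-0.02 , -0.177]), array([-0.02 , -0.182]), array([-0.02 , -0.195])]
0.085 [array([-0.021, -0.16 ]), array([-0.02 , -0.174]), array([-0.02 , -0.179]), array([-0.02 , -0.191])]
0.095 [array([-0.021, -0.157]), array([-0.021, -0.171]), array([-0.021, -0.175]), array([-0.02 , -0.187])]
deck [-0.078 -0.161] holes [array([-0.039, -0.18 ]), array([-0.002, -0.18 ])]
[225, 225, 224, 225, 225, 159, 182, 194, 192, 189, 192, 200, 204, 202, 201, 200, 202, 235, 233, 231, 232, 232, 231, 233, 230, 231, 232, 230, 232, 231, 229, 135, 104, 101, 100]
[55, 60, 67, 73, 202, 203, 204, 206, 203, 203, 203, 204, 207, 204, 203, 204, 196, 193, 167, 167, 166, 203, 205, 204, 206, 205, 203, 205, 201, 204, 206, 205, 204, 205, 206, 207, 204, 169, 166, 168, 175, 204, 203, 201, 202, 206, 202, 204, 204, 205, 205, 202, 156, 102, 102]
[-0.026 -0.183]
```

The plate leans at about 65°, with its foot about 35 mm out and nothing protruding above the deck to push on. So I'll first push its foot back toward the board from inside the bin. Once upright it stands 15 mm above the deck, and I can then tip it over from the deck side.

```bash
python3 -m handwheel '[[0,0,2,0,0,0],[0.2,-2,0,0,0,0],[0.2,-2,0,0,0,0],[0.2,-1.5,0,0,0,0],[0,0,-3,0,0,0],[0,0,-3,0,0,0],[0,0,-2,0,0,0],[0,0,-1.5,0,0,0],[0,0,0,0,0,0]]' 3; python3 -m handwheel '[[-0.1,1,0,0,0,0],[-0.1,1,0,0,0,0],[-0.05,0.5,0,0,0,0],[0,0.4,0,0,0,0],[0,0,0,0,0,0]]'
```

```text
clock: 18.0
ee_pos: [0.5727, -0.0842, 0.0336]
orientation: [-2.09, -2.343, 0.002]
wrist_force: [0.2, -0.1, 1.0]
width: 0.328
grasp_force: 0.0
clock: 18.62
ee_pos: [0.5713, -0.0552, 0.035]
orientation: [2.091, 2.344, 0.0]
wrist_force: [1.0, -2.9, 1.6]
width: 0.327
grasp_force: 1.3
```

```bash
python3 -m handwheel '[[-0.05,0.5,0,0,0,0],[-0.05,0.5,0,0,0,0],[0,0.3,0,0,0,0],[0,0,0,0,0,0]]'; python3 -m handwheel '[[0,0.2,0,0,0,0],[0,0.2,0,0,0,0],[0,0,0,0,0,0]]'
```

```text
clock: 19.12
ee_pos: [0.5697, -0.0413, 0.0345]
orientation: [-2.09, -2.344, -0.0]
wrist_force: [0.2, -0.5, 0.0]
width: 0.331
grasp_force: 0.2
clock: 19.5
ee_pos: [0.5699, -0.0387, 0.0346]
orientation: [2.092, 2.343, -0.001]
wrist_force: [0.3, -4.9, -2.9]
width: 0.329
grasp_force: 2.1
```

```bash
python3 -m handwheel '[[0.1,-1,0,0,0,0],[0.05,-0.6,1,0,0,0],[0,0,3.5,0,0,0],[0,0,4,0,0,0],[-0.2,2,0.5,0,0,0],[-0.2,2.2,0,0,0,0],[-0.2,2.2,0,0,0,0],[0,0,0,0,0,0],[0,0,0,0,0,0]]'; python3 - <<'E'
from h import *
s=snap('wrist','w7.png'); g=cv2.cvtColor(s['color'],cv2.COLOR_RGB2GRAY); st=state();print(st['ee_pos'])
th=np.radians(6); ex=np.array([np.cos(th),np.sin(th)]); ey=np.array([-ex[1],ex[0]]); C=np.array([.5735,.1555])
print('bf',((st['ee_pos'][:2]-C)@np.c_[ex,ey]).round(4))
K=s
for y in(-.165,-.169,-.185,-.19):
    X=np.r_[C+ex*-.02+ey*y,.09]; p=s['R']@X+s['t']; print(y,p[:2]/p[2]*[s['fx'],s['fy']]+[s['cx'],s['cy']])
print(g[225:384:3,263].tolist()); print(g[100:240:4,180].tolist())
E
```

```text
clock: 20.62
ee_pos: [0.5657, 0.0088, 0.1253]
orientation: [2.092, 2.343, 0.0]
wrist_force: [0.6, 0.2, -0.7]
width: 0.329
grasp_force: 0.0
[0.56570941 0.00848722 0.12515704]
bf [-0.0231 -0.1454]
-0.165 [260.10454527 244.87899752]
-0.169 [260.02329917 250.55796747]
-0.185 [259.70579097 272.75127193]
-0.19 [259.60895265 279.52011216]
[159, 155, 119, 113, 115, 114, 58, 62, 71, 69, 74, 81, 94, 84, 77, 75, 104, 104, 104, 100, 105, 103, 103, 103, 66, 87, 55, 35, 35, 38, 33, 33, 38, 34, 35, 39, 42, 115, 116, 112, 116, 113, 116, 115, 111, 114, 113, 112, 115, 110, 115, 114, 117]
[206, 218, 219, 220, 220, 219, 220, 220, 220, 220, 220, 219, 198, 197, 205, 218, 219, 219, 219, 217, 218, 217, 217, 218, 217, 216, 217, 217, 217, 30, 25, 30, 35, 32, 29]
```

```bash
python3 -m handwheel '[[0,0,-2.5,0,0,0],[0,0,-1.8,0,0,0],[0,0,0,0,0,0]]'; python3 -m handwheel '[[0.1,-1,0,0,0,0],[0.1,-1,0,0,0,0],[0.05,-0.5,0,0,0,0],[0,0,0,0,0,0]]'
```

```text
clock: 21.05
ee_pos: [0.5644, 0.009, 0.0805]
orientation: [-2.092, -2.342, 0.004]
wrist_force: [0.8, 0.0, 0.1]
width: 0.327
grasp_force: 0.0
clock: 21.55
ee_pos: [0.5682, -0.016, 0.0821]
orientation: [2.092, 2.343, 0.001]
wrist_force: [-0.0, 0.8, -0.3]
width: 0.328
grasp_force: 0.0
```

```bash
python3 -c "
from bench import *;s=state();print(s['ee_pos'],s['wrist_force'])"
```

```text
[ 0.56818216 -0.01599395  0.08206102] [-0.02508103  0.77337894 -0.31497488]
```

```bash
python3 -m handwheel '[[0.1,-1,0,0,0,0],[0.1,-1,0,0,0,0],[0.1,-1,0,0,0,0],[0.1,-1,0,0,0,0],[0.1,-1,0,0,0,0],[0,0,0,0,0,0]]'; python3 -m handwheel '[[0,0,4,0,0,0],[-0.5,4,4,0,0,0],[-0.5,5,0,0,0,0],[-0.5,5,0,0,0,0],[0,0,0,0,0,0],[0,0,0,0,0,0]]'; python3 - <<'E'
from h import *
s=snap('wrist','w8.png'); st=state();print(st['ee_pos'])
th=np.radians(6); ex=np.array([np.cos(th),np.sin(th)]); ey=np.array([-ex[1],ex[0]]); C=np.array([.5735,.1555])
print('bf',((st['ee_pos'][:2]-C)@np.c_[ex,ey]).round(4))
t=snap('top','t8.png')
def px(s,X):
    p=s['R']@X+s['t'];q=p[:2]/p[2];q=q*(1+s['k1']*(q@q));return (q*[s['fx'],s['fy']]+[s['cx'],s['cy']])
# rectified view of bin floor level z=.012, board frame, from top & side, coarse grey grids
for n,sx in(('top',t),('side',snap('side','s8.png'))):
    g=cv2.cvtColor(sx['color'],cv2.COLOR_RGB2GRAY); print(n)
    for y in np.arange(-.15,-.32,-.01):
        print('%.2f'%y,' '.join('%3d'%g[tuple(px(sx,np.r_[C+ex*x+ey*y,.02]).round().astype(int)[::-1])] for x in np.arange(-.1,.101,.0125)))
E
```

```text
clock: 22.3
ee_pos: [0.573, -0.0665, 0.0818]
orientation: [2.093, 2.342, -0.0]
wrist_force: [-0.3, 0.2, -0.1]
width: 0.327
grasp_force: 0.0
clock: 23.05
ee_pos: [0.5579, 0.0747, 0.1617]
orientation: [2.09, 2.345, -0.001]
wrist_force: [-0.7, -0.5, 0.2]
width: 0.328
grasp_force: 0.0
[0.55801512 0.07381062 0.1618049 ]
bf [-0.0239 -0.0796]
top
-0.15  94  94  78  98  99 103 105 106 107 106 103 104 102  99  99  98  58
-0.16  96  88  89  96  97  99 101 101 105 105 106 105 103 102 101  92  58
-0.17  93  90  94  95  96  97  97 101 103 105 106 105 105 104 103  68  73
-0.18 144  73 107  91  94  95  96  97  99 102 103 106 104 104  96  58  78
-0.19 158  54 176 223 175  94  91  96  94  98  98 101 102  97  58  57  70
-0.20 161  54 184 243 245 244  90  81  92  93  95  95 100  59  57  65  96
-0.21 168  52 176 242 246 246 236 129  57  61  67  59  64  86  63  88  98
-0.22 120  52 186 245 246 246 246 242 216  94  61  56  67  85  96  96  68
-0.23 148  53 183 246 247 246 247 246 246 245 187  97  98 101 100  99  63
-0.24 146  54 158 245 246 246 246 246 246 246 171  99 100 101 101 100  64
-0.25 159  54 180 
[... 1062 characters left out ...]
45 245 203 101 102 101 101 102  74
-0.23 150  56  69 232 244 245 244 244 244 245 215 106 135 107 133 104 123
-0.24 140  56  78 222 236 224 239 224 235 225 214 186 200 152 184 151 195
-0.25 144  55  67 169 129 166 129 160 185 159 171 146 167 151 170 146 164
-0.26 164  56  82  86  88 103  98 100  89  99  89  96  89 100  93  97  89
-0.27 165  56  82  86  86  93 130  87  87  88  87  86  86  88 133  95  89
-0.28 150  55  82  85  85  93 184  91  88  87  88  88  88  89 175 112  89
-0.29 153  57  86  86  86  91 189  96  88  88  88  90  90  92 169 102  91
-0.30 144  66  87  86  87  95 190  97  91  99  92 109  93 112 177 118  91
-0.31 126  80  86  88  89  81 204 155 201 163 203 181 205 194 219 109  90
```

The top and side grids agree: the plate lies flat in the bin (y −0.185…−0.27, x −0.068…0.02). Now the bar.

```bash
python3 -m handwheel '[[0.9,5,0,0,0,0],[1,5.2,0,0,0,0],[0,0,-3,0,0,0],[0,0,-3,0,0,0],[0,0,-2,0,0,0],[0,0,0,0,0,0],[0,0,0,0,0,0]]' 6; python3 -m handwheel '[[0,0,0,0,0,0],[0,0,0,0,0,0],[0,0,0,0,0,0],[0,0,0,0,0,0],[0,0,0,0,0,0]]' 2
```

```text
clock: 24.08
ee_pos: [0.5778, 0.1761, 0.0826]
orientation: [2.092, 2.342, 0.001]
wrist_force: [0.7, 0.7, 0.3]
width: 0.652
grasp_force: 0.0
clock: 24.7
ee_pos: [0.5774, 0.1769, 0.0821]
orientation: [2.091, 2.344, 0.001]
wrist_force: [1.2, 0.6, 3.9]
width: 0.325
grasp_force: 30.0
```

```bash
python3 -m handwheel '[[0,0,4,0,0,0],[0,0,4,0,0,0],[1.2,-4.2,1,0,0,0],[1.2,-4.2,0,0,0,0],[1.2,-4.2,0,0,0,0],[1.2,-4.3,0,0,0,0],[1.2,-4.3,0,0,0,0],[1.1,-4.3,0,0,0,0],[0,0,0,0,0,0],[0,0,0,0,0,0]]'; python3 -m handwheel '[[0,0,-4,0,0,0],[0,0,-4,0,0,0],[0,0,-4,0,0,0],[0,0,-2,0,0,0],[0,0,0,0,0,0],[0,0,0,0,0,0]]'
```

```text
clock: 25.95
ee_pos: [0.6437, -0.0809, 0.1695]
orientation: [-2.093, -2.335, 0.01]
wrist_force: [-10.0, -4.1, -4.8]
width: 0.327
grasp_force: 30.0
clock: 26.7
ee_pos: [0.649, -0.0786, 0.0332]
orientation: [2.09, 2.343, 0.002]
wrist_force: [0.3, -0.4, -0.9]
width: 0.325
grasp_force: 30.0
```

```bash
python3 -m handwheel '[[0,0,0,0,0,0],[0,0,0,0,0,0],[0,0,0,0,0,0],[0,0,3,0,0,0],[-1,0,4,0,0,0],[-2,0,3,0,0,0],[0,0,0,0,0,0]]' 4.2; python3 - <<'E'
from h import *
st=state();print(st['ee_pos'],st['wrist_force'])
th=np.radians(6); ex=np.array([np.cos(th),np.sin(th)]); ey=np.array([-ex[1],ex[0]]); C=np.array([.5735,.1555])
w=np.array([-.048,.106]); print(((st['ee_pos'][:2]-C)@np.c_[ex,ey]).round(4), 'chan world',C+ex*w[0]+ey*w[1])
E
```

```text
clock: 27.58
ee_pos: [0.6184, -0.0788, 0.1343]
orientation: [2.091, 2.342, 0.004]
wrist_force: [-0.0, -0.0, 0.1]
width: 0.456
grasp_force: 0.0
[ 0.61842024 -0.07878937  0.13433453] [-0.02962383 -0.01410573  0.13835005]
[ 0.0202 -0.2377] chan world [0.51468293 0.25590195]
```

```bash
python3 -m handwheel '[[-1.7,3,2,0,0,0.03],[-1.7,4.4,2,0,0,0.03],[-1.7,4.4,1.5,0,0,0.03],[-1.7,4.4,1,0,0,0.03],[-1.7,4.4,0,0,0,0.03],[-1.8,4.3,0,0,0,0.04],[0,0,0,0,0,0],[0,0,0,0,0,0]]' 4.5; python3 - <<'E'
from h import *
st=state();print(st['ee_pos'],st['orientation'])
s=snap('wrist','w9.png'); hsv=cv2.cvtColor(s['color'],cv2.COLOR_RGB2HSV); m=((hsv[...,1]<70)&(hsv[...,2]>60)).astype(np.uint8)
m=cv2.morphologyEx(m,cv2.MORPH_OPEN,np.ones((3,3)))
def px(s,X):
    p=s['R']@X+s['t'];q=p[:2]/p[2];q=q*(1+s['k1']*(q@q));return (q*[s['fx'],s['fy']]+[s['cx'],s['cy']]).round()
for n,X in(('chan',(.5145,.256,.1)),('spr',(.597,.269,.095))): print(n,px(s,np.array(X)))
n,l,S,c=cv2.connectedComponentsWithStats(m)
for i in range(1,n):
    if S[i,4]>600:
        r=cv2.minAreaRect(np.argwhere(l==i)[:,::-1].astype(np.float32)); print(S[i],c[i].round(),np.round(r[0]),np.round(r[1]),round(r[2]),[at(s,*p,.103)[:2].tolist() for p in cv2.boxPoints(r)])
E
```

```text
clock: 28.58
ee_pos: [0.5151, 0.1704, 0.1963]
orientation: [1.859, 2.532, -0.001]
wrist_force: [1.0, -0.9, -1.1]
width: 0.485
grasp_force: 0.0
[0.5151398  0.17042743 0.19630074] [ 1.85949660e+00  2.53182349e+00 -1.17522879e-03]
chan [289.  88.]
spr [391. 106.]
[    0     0   512   243 69514] [202. 103.] [256. 121.] [242. 511.] 90 [[0.2787, 0.2579], [0.6578, 0.3773], [0.7497, 0.1956], [0.3075, 0.0559]]
[ 270   49   50   71 2948] [295.  85.] [295.  84.] [68. 47.] 86 [[0.4923, 0.2761], [0.5245, 0.2891], [0.5446, 0.2435], [0.5111, 0.2301]]
[ 346   59   82   86 4852] [387. 102.] [387. 101.] [84. 81.] 86 [[0.5474, 0.2865], [0.6054, 0.3109], [0.6353, 0.2533], [0.5739, 0.2287]]
[305 218  36  25 639] [322. 231.] [321. 233.] [38. 22.] 15 [[0.5623, 0.1436], [0.5606, 0.1627], [0.5934, 0.1636], [0.5957, 0.1442]]
[   0  241   51   58 2492] [ 23. 271.] [ 25. 270.] [57. 50.] 90 [[0.3074, 0.0569], [0.3552, 0.0734], [0.3617, 0.0145], [0.3107, -0.0051]]
[ 469  242   43   56 1749] [494. 266.] [490. 270.] [55. 42.] 90 [[0.7088, 0.1839], [0.7497, 0.1956], [0.7813, 0.1449], [0.7367, 0.1337]]
[ 164  245  186   54 5730] [257. 263.] [256. 272.] [ 53. 185.] 90 [[0.4542, 0.1024], [0.6051, 0.1501], [0.6249, 0.1018], [0.4657, 0.0515]]
[    0   328   370    56 18365] [177. 358.] [184. 356.] [ 55. 369.] 90 [[0.3117, -0.0421], [0.656, 0.0769], [0.6842, 0.0147], [0.3117, -0.1217]]
[ 443  328   69   56 1930] [486. 366.] [477. 356.] [55. 68.] 90 [[0.7278, 0.0958], [0.8022, 0.113], [0.8475, 0.0481], [0.7631, 0.033]]
[377 358  71  19 876] [413. 367.] [412. 368.] [16. 71.] 86 [[0.6804, 0.0407], [0.7502, 0.0642], [0.7623, 0.0456], [0.6904, 0.0221]]
```

The channel is at about (0.516,0.258), yaw 21°. The sprocket is close on its +x side, so I'll grip 12 mm toward the channel's far end, where the finger clears the sprocket by about 6 mm.

```bash
python3 -m handwheel '[[-0.2,5,0,0,0,0.035],[-0.25,4.85,0,0,0,0.035],[0,0,-3,0,0,0],[0,0,-4,0,0,0],[0,0,-1.5,0,0,0],[0,0,0,0,0,0],[0,0,0,0,0,0]]' 4.4; python3 -m handwheel '[[0,0,-0.7,0,0,0],[0,0,-0.7,0,0,0],[0,0,0,0,0,0]]'
```

```text
clock: 29.5
ee_pos: [0.5117, 0.2691, 0.113]
orientation: [1.771, 2.594, 0.003]
wrist_force: [1.0, 0.8, -0.4]
width: 0.484
grasp_force: 0.0
clock: 29.88
ee_pos: [0.5101, 0.2692, 0.0972]
orientation: [-1.769, -2.595, 0.001]
wrist_force: [0.2, 0.5, -0.5]
width: 0.478
grasp_force: 0.0
```

```bash
python3 -m handwheel '[[0,0,-0.7,0,0,0],[0,0,-0.6,0,0,0],[0,0,0,0,0,0]]'; python3 -m handwheel '[[0,0,0,0,0,0],[0,0,0,0,0,0],[0,0,0,0,0,0],[0,0,0,0,0,0]]' 2.5
```

```text
clock: 30.25
ee_pos: [0.5101, 0.2691, 0.0841]
orientation: [-1.77, -2.595, 0.002]
wrist_force: [-0.1, 0.6, -0.2]
width: 0.48
grasp_force: 0.0
clock: 30.75
ee_pos: [0.5106, 0.2693, 0.0849]
orientation: [1.77, 2.596, 0.0]
wrist_force: [-0.4, -0.7, 0.1]
width: 0.37
grasp_force: 29.9
```

```bash
python3 -m handwheel '[[0,0,3,0,0,0],[0,0,4,0,0,0],[0.8,-4.5,1,0,0,0],[0.8,-4.9,0,0,0,0],[0.8,-4.9,0,0,0,0],[0.8,-4.9,0,0,0,0],[0.8,-4.9,0,0,0,0],[0.8,-5,0,0,0,0],[0.8,-5,0,0,0,0],[0,0,0,0,0,0]]'; python3 -m handwheel '[[0,0,-3,0,0,0],[0,0,-4,0,0,0],[0,0,-4,0,0,0],[0,0,-1.5,0,0,0],[0,0,0,0,0,0],[0,0,0,0,0,0]]'
```

```text
clock: 32.0
ee_pos: [0.5664, -0.0773, 0.1652]
orientation: [1.778, 2.587, -0.002]
wrist_force: [-1.3, -0.1, -0.3]
width: 0.367
grasp_force: 29.9
clock: 32.75
ee_pos: [0.5675, -0.0718, 0.0411]
orientation: [1.769, 2.594, 0.002]
wrist_force: [0.3, 0.9, 0.0]
width: 0.369
grasp_force: 29.9
```

Now release, rise, retreat clear of the top view, and check by code.

```bash
python3 -m handwheel '[[0,0,-0.5,0,0,0],[0,0,0,0,0,0]]'; python3 -m handwheel '[[0,0,0,0,0,0],[0,0,0,0,0,0],[0,0,0,0,0,0],[0,0,4,0,0,0],[0,0,5,0,0,0],[0,0,5,0,0,0],[-5,-1,2,0,0,0],[-5,-4,0,0,0,0],[-5,-5,0,0,0,0],[0,-5,0,0,0,0]]' 4.8; python3 -m handwheel '[[0,-5,0,0,0,0],[0,-5,0,0,0,0],[0,-3,0,0,0,0],[0,0,0,0,0,0],[0,0,0,0,0,0]]'; python3 - <<'E'
from h import *
th=np.radians(6); ex=np.array([np.cos(th),np.sin(th)]); ey=np.array([-ex[1],ex[0]]); C=np.array([.5735,.1555])
def px(s,X):
    p=s['R']@X+s['t'];q=p[:2]/p[2];q=q*(1+s['k1']*(q@q));return (q*[s['fx'],s['fy']]+[s['cx'],s['cy']]).round().astype(int)
t=snap('top','t10.png'); g=cv2.cvtColor(t['color'],cv2.COLOR_RGB2GRAY)
for y in np.arange(.16,-.36,-.01):
    z=.075 if y>-.165 else .03
    print('%.2f'%y,' '.join('%3d'%g[tuple(px(t,np.r_[C+ex*x+ey*y,z])[::-1])] for x in np.arange(-.1,.101,.0125)))
a=load('top1');d=cv2.absdiff(a['color'],t['color']).max(2)
for n,X in(('tin',(.418,-.44,.048)),('tape',(.467,.443,.062)),('spr',(.597,.269,.095))):
    u,v=px(t,np.array(X)); print(n,(u,v),(d[v-10:v+11,u-10:u+11]>60).sum())
E
```

```text
clock: 33.0
ee_pos: [0.5667, -0.0716, 0.035]
orientation: [1.769, 2.595, 0.001]
wrist_force: [0.5, 0.7, -0.1]
width: 0.367
grasp_force: 29.9
clock: 34.25
ee_pos: [0.4203, -0.2151, 0.195]
orientation: [-1.769, -2.594, -0.004]
wrist_force: [1.7, 0.4, 0.7]
width: 0.523
grasp_force: 0.0
clock: 34.88
ee_pos: [0.4234, -0.3442, 0.1945]
orientation: [-1.769, -2.595, -0.001]
wrist_force: [0.2, -0.0, -0.5]
width: 0.522
grasp_force: 0.0
0.16 183 236 229 231 237 228 234 229 228 228 234 229 238 235 223 211 245
0.15 171 236 234 234 237 231 234 226 230 232 232 217 236 233 224 216 243
0.14 218 237 234 235 238 231 234 226 229 219 156 138 163 217 223 196 235
0.13 208 238 228 233 238 230 234 227 229 140 108 126 156 163 215 198 220
0.12 164 236 234 234 238 231 234 227 217 150 141 237 229 193 216 211 224
0.11 148 236 234 234 238 232 234 228 220 153 176 209 160 218 221 213 211
0.10 135 237 234 236 238 230 234 225 227 156 157 237 233 182 226 218 246
0.09 178 238 234 234 239 231 234 225 230 179 149 163 172 202 226 218 246
0.08 169 236 234 235 238 231 233 225 230 228 207 156 185 236 227 223 236
0.07 151 237 
[... 2575 characters left out ...]
  71  53  88  65  64  64  66  67  66  68  68  68  67  65  67  62  48
-0.29  91  55 100  65  64  65  64  66  68  67  67  67  68  67  67  64  46
-0.30  94  54 101  63  62  65  64  64  68  67  68  68  64  66  64  64  46
-0.31 164  56  60  44  45  81  47  43  44  44  43  44  46  81  46  44  46
-0.32 178 161 119 104 155 138 185 162 132 162 134 164 164 192 169 141 170
-0.33 174 176 172 170 174 201 179 178 180 177 176 179 176 207 130 150 147
-0.34 168 176 175 175 176 207 178 177 177 177 177 178 179 202 125 150 156
-0.35 114 175 178 173 174 208 153 166 154 167 172 157 157 198 139 157 158
tin (np.int64(392), np.int64(192)) 391
tape (np.int64(119), np.int64(256)) 0
spr (np.int64(163), np.int64(198)) 0
```

All three offcuts are in the bin, the deck holds only the sprocket, and sprocket and tape are unchanged. The tin is only hidden by the arm. Last check: did the bin stay put since it was seated?

```bash
python3 - <<'E'
from h import *
a,b=load('t4')['color'],load('t10')['color']
ga,gb=[cv2.cvtColor(x,cv2.COLOR_RGB2GRAY) for x in(a,b)]
for n,(u0,v0,u1,v1) in {'handle':(282,142,310,178),'rim far':(232,135,282,158),'side rim':(268,180,306,200)}.items():
    T=ga[v0:v1,u0:u1]; r=cv2.matchTemplate(gb[v0-6:v1+6,u0-6:u1+6],T,cv2.TM_CCOEFF_NORMED); _,m,_,l=cv2.minMaxLoc(r); print(n,m,np.array(l)-6)
s=snap('side','s10.png'); s1=load('side1')
d=cv2.absdiff(s['color'],s1['color']).max(2)
u,v=int(397*.64),int(432*.64); print('tin side diff',(d[v-12:v+13,u-12:u+13]>60).sum(), state()['wrist_force'])
E
```

```text
handle 0.9961913228034973 [0 0]
rim far 0.9655681848526001 [0 0]
side rim 0.42679503560066223 [ 5 -2]
tin side diff 0 [0.04090134 0.44798184 0.22253804]
```

The bin hasn't moved and the tin is undisturbed, so I'm handing in.

```bash
python3 -c "
from bench import *;print(sign_off())"
```

```text
the job is handed in; nothing more can be done
None
```

The job is handed in at about 35 s: the bin stands against the board's open end, within about 2 mm of in line, holding all three offcuts, and the sprocket, tin and tape measure show no change in the pictures; on the way the bin caught the end of the wooden plank (47 N at the wrist) and the plate jammed on the deck edge (about 88 N, under the 120 N limit) before I tipped it flat.

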